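# Hang the dipping basket, then hold the cleaning tank's lid at 45 degrees

## Task

Get the cleaning tank ready for loading: hook the small white dipping basket by its crook over the drip rail at the blue band, slide it along the rail, still hooked on, to the red band and let it hang there. Then raise the falling lid of the tank by its black bar and hold it half open, at 45 degrees; the program finishes while the robot is still holding the lid there, since it falls shut if let go. Keep the basket upright and leave the other things on the bench where they are.

Things in the scene. Friction and masses are not known exactly. Their poses are not given: they have to be found in the camera images.
- basket: Loose white dipping basket, about 100 g, standing on the bench: cup 56 mm across, 35 mm high, origin under its centre, z up. A 6 mm round stem rises from the cup wall at x = -25 mm and ends above in a roof-shaped crook over the cup (see basket_hook), open towards the basket's +x, which at the start points away from the robot to within 35 degrees.
- basket_hook (a point): Point on the basket's axis, z = 124 mm, that lies on the rail's centreline when hung. Over it is the crook's peak (z = 135); the crook falls to x = +-25, z = 118 mm, on the -x side into the stem, on the +x side to a tip pointing down to z = 92 mm. A rail along the basket's y passes in level from +x between the cup rim (z = 35) and the tip (z = 92), then up into the peak.
- basket_tab (a point): Middle of the basket's blue upright grip tab, 14 x 14 mm square, faces along the basket's x and y, standing on the crook's peak from z = 135 to 179 mm; this point is 159 mm above the underside.
- rail: Fixed drip rail: a grey tray 90 x 300 x 14 mm on the bench (origin at the centre of its underside) with a post at each end (y = +-138 mm) carrying a horizontal steel bar, 12 mm in diameter, along its y axis, centreline 170 mm above the bench. The posts end at 180 mm. Its x axis points away from the robot, to within 12 degrees.
- red_band: Red band painted round the drip rail's bar, 20 mm wide; origin in the middle of the band on the bar's centreline. It is near either end of the bar.
- blue_band: Blue band painted round the drip rail's bar, 20 mm wide; origin in the middle of the band on the bar's centreline. It is near the other end of the bar, 130 to 180 mm from the red one.
- tank: Fixed metal cleaning tank, 160 (x) x 190 (y) x 100 mm high, open inside, origin at the centre of its underside; its -x side (black panel) faces the robot to within 9 degrees. The metal lid, 8 mm thick and about 0.3 kg, lies on its rim and is hinged along y at the far (+x) rim.
- lid (a joint): Opening angle of the tank's lid: 0 closed, grows as the near edge rises, 0.785 = 45 degrees, stop at 1.25. It falls shut by its weight from any angle; about 2 N at the bar lifts it.
- lid_hinge (a point): Middle of the lid's hinge axis: in the tank's frame x = 80, y = 0, z = 100 mm.
- lid_bar (a point): Middle of the lid's black round pull bar, 10 mm in diameter and 108 mm long along the tank's y, held by two arms (y = +-50 mm) 38 mm in front of the lid's near edge, so that a finger fits between bar and lid. It lies 198 mm from the hinge towards the robot and 4 mm above it with the lid closed, and moves with the lid on an arc about the hinge.
- brown_vial: Brown screw-cap vial, 33 mm across, 63 mm high, origin under its centre. Loose; leave it alone.
- round_tin: Round aluminium tin, 50 mm across, 25 mm high, origin under its centre. Loose; leave it alone.
- red_pliers: Pliers with red grips, 137 x 31 x 12 mm, lying, origin under the centre. Loose; leave it alone.
- doming_block: Doming block, a 48 mm cube, origin under its centre. Loose; leave it alone.

How it is judged:
By the outcome, as a careful person would: the job done as asked, in the order asked, and still so for the second after the job is handed in, while the arm keeps its last pose, push and grip.
It also fails if it takes over 61 s, if anything falls off the work surface, if the arm or the gripper's body presses on something with over 40 N, if the wrist force passes 120 N, or if a joint passes its speed limit or range.

## Robot

A 6-joint arm with a two-finger parallel gripper is mounted at the origin on a cart in front of the work surface, level with it; the furniture and walls round the work are solid. World frame = base frame: x ahead of the robot, y to its left, z up, the work surface at z = 0. Lengths are in m, angles in rad, forces in N, time in s.
With the tool pointing down it reaches from about 0.15 to 0.775 m from the base axis. Payload 6.1 kg.
Tool frame: the origin (TCP) lies at the very end of the fingers, on their centre line; the grasp point (between the pads) lies 19 mm behind it; z points along the fingers, x is the direction in which the jaws open and shut, and the axes are right-handed (so a half turn about z gives the same grasp; the last joint's range is limited). The gripper opens to 85 mm and grips with 20 to 120 N. Pads are 22 mm wide; open, the fingers measure 114 mm over their backs; the gripper's body (76 mm by 85 mm) begins 54 mm behind the grasp point. The pads swing forward as they close: fully open they stand 13 mm farther back than shut.
Start: joints at [-1.122, 0.126, -0.04, 1.405, 0, 1.571], TCP at [0.228, -0.473, 0.231] pointing down, gripper open.
Joint ranges: [-2.72, 2.72], [-0.95, 1.95], [-1.27, 1.35], [-1.78, 2.02], [-1.46, 1.47], [-3.14, 3.14]. Speed limits (rad/s): [2.39, 2.39, 3.01, 3.14, 3.14, 3.14].

## Interface

Orientations are given as a 3x3 rotation matrix whose columns are the frame's x, y, z axes.
In Python, from plant import r, move_gripper, planner, state, viewer, close_job, finder gives the robot as it stands. Calls block until the motion is done:
- r.move_ptp(position, orientation): joint-space move of the TCP to a pose.
- r.move_linear(position, orientation=None, rate=0.15): straight line of the TCP; orientation=None keeps the orientation; rate is the mean speed in m/s.
- r.move_j(angles): joint-space move.
- move_gripper(opening, grip_force=None): opening from 0.0 (shut) to 1.0 (fully open); grip_force is the grip in N (None keeps the last); returns when the fingers have stopped.
- r.dwell(seconds).
- planner.inverse_kinematics(position, orientation): joint angles nearest the present ones, or None.
- state(): the state.
- viewer.snapshot(name): name is "scene" or "top"; returns a dict with "image" (384x512x3 uint8, red, green, blue), "K" (3x3 intrinsics, pixels), "extrinsics" (4x4, takes a point from camera to world coordinates). Camera axes: x right, y down, z forward; pixel columns grow to the right and rows downward; lengths in m; the calibration is good to about 2 mm. A picture is of the moment at which its call begins. There is no depth.
A pose or a line that the arm cannot do raises r.IKError and nothing moves.
- close_job(): hands the job in, once; it reports no verdict.
Trained networks look in a picture, given as the dict that the camera call returned (one of the last four; its "shot" number tells which), for a name from the list of things; names that differ only in an ending like _2 or _b are one class to them, and where a whole thing is asked for, a point or a joint stands for the part that bears it (a point fixed in the world has none). Each returns a list of dicts, best first, with "confidence" (0 to 1); they miss things now and then, are a little off and sometimes report something else, mostly with a low value. They report only what shows in the picture. A call takes as long as a camera call.
- finder.look_for(picture, label): "extent" ([centre column, centre row, width, height] as shares, 0 to 1, of the picture: columns of its width, rows of its height, round what is visible of it).
- finder.landmark_of(picture, label): "xy" ([column, row] as shares, 0 to 1, of the picture: columns of its width, rows of its height: a listed point, or the origin of a listed thing).
The state is a dict: "t": time; "joints": joint angles; "qvel": joint speeds; "joint_torque": joint torques, N m; "ee_pos": TCP position; "tcp_rot": TCP orientation; "force": force on the tool from outside, world axes, zero at the start; "wrist_torque": the same for the moment, N m; "opening": opening from 0.0 (shut) to 1.0 (fully open).
Only numpy, scipy, OpenCV 4.12 (cv2) and the standard library are available. Lean on these libraries where they do the work, as an engineer would, in place of code of your own. Each camera call takes 0.05 s, during which the arm holds its last target. There are 200 camera calls.

## Working session

There is one attempt and no reset: what is moved stays moved. The work goes in short steps, each a Python script; the robot and the scene stay as the last script left them, time stands still between calls to the robot, and variables do not carry over. Pictures are saved under pics/ and viewed, about 8 in all and at most 12, crops included, and the job is handed in when it is done.

```bash
ls; mkdir -p pics; cat > h.py <<'E'
import numpy as np, cv2
from scipy.optimize import least_squares
from plant import r, move_gripper, planner, state, viewer, close_job, finder
def snaps(tag=None):
    S=[viewer.snapshot(n) for n in("scene","top")]
    if tag: cv2.imwrite(f"pics/{tag}.png",cv2.cvtColor(np.vstack([s["image"] for s in S]),cv2.COLOR_RGB2BGR)) if 0 else [cv2.imwrite(f"pics/{tag}_{n}.png",cv2.cvtColor(s["image"],cv2.COLOR_RGB2BGR)) for s,n in zip(S,("scene","top"))]
    return S
def proj(s,P):
    E=np.linalg.inv(s["extrinsics"]);c=E[:3,:3]@np.asarray(P,float)+E[:3,3];u=s["K"]@c;return u[:2]/u[2]
def ray(s,px):
    d=np.linalg.inv(s["K"])@[px[0],px[1],1.];d=s["extrinsics"][:3,:3]@d;return s["extrinsics"][:3,3],d/np.linalg.norm(d)
def atz(s,px,z):
    o,d=ray(s,px);return o+d*(z-o[2])/d[2]
def tri(S,pxs):
    A=np.zeros((3,3));b=np.zeros(3)
    for s,p in zip(S,pxs):
        o,d=ray(s,p);M=np.eye(3)-np.outer(d,d);A+=M;b+=M@o
    X=np.linalg.solve(A,b);return X,[np.round(proj(s,X)-p,1) for s,p in zip(S,pxs)]
def lm(s,l):
    L=finder.landmark_of(s,l);return [(np.array(d["xy"])*[512,384],d["confidence"]) for d in L]
E
python3 - <<'E'
from h import *
np.set_printoptions(precision=4,suppress=True)
S=snaps("a")
for l in "basket basket_hook basket_tab rail red_band blue_band tank lid_hinge lid_bar brown_vial round_tin red_pliers doming_block".split():
    R=[lm(s,l) for s in S]
    print(l,[[(p.round(1).tolist(),round(c,2)) for p,c in q[:2]] for q in R])
    if all(R): print("   ",*tri(S,[q[0][0] for q in R]))
for s in S: print(s["extrinsics"][:3],s["K"][0])
st=state();print(st["t"],st["tcp_rot"],st["opening"])
E
```

```text
pics
basket [[([275.3, 234.2], 0.93)], [([257.7, 218.4], 0.78)]]
    [ 0.4519 -0.1922  0.008 ] [array([-0.6, -0.1]), array([0. , 0.5])]
basket_hook [[([277.6, 205.6], 0.8), ([295.1, 189.7], 0.24)], [([305.3, 173.9], 0.74), ([259.6, 217.7], 0.57)]]
    [ 0.528  -0.3451 -0.0106] [array([-19.2,  -5.2]), array([-0.2, 20. ])]
basket_tab [[([276.8, 196.2], 0.56)], [([260.9, 215.1], 0.58)]]
    [ 0.4523 -0.1987  0.1524] [array([-0.4, -0. ]), array([0. , 0.4])]
rail [[([239.5, 216.6], 0.85)], [([274.0, 177.8], 0.9), ([358.1, 241.2], 0.47)]]
    [ 0.5745 -0.2477  0.0046] [array([-1.8, -0.3]), array([0.2, 1.7])]
red_band [[([246.6, 159.7], 0.47), ([165.6, 295.3], 0.43)], [([303.2, 174.4], 0.52)]]
    [ 0.561  -0.32    0.1693] [array([-0.6, -0.1]), array([0.1, 0.6])]
blue_band [[([225.5, 191.7], 0.6)], [([251.0, 165.6], 0.5), ([147.8, 179.6], 0.24)]]
    [ 0.5902 -0.1748  0.1675] [array([-0.6, -0.1]), array([0.1, 0.6])]
tank [[([202.4, 328.2], 0.83)], [([149.5, 178.8], 0.97)]]
    [ 0.584   0.1446 -0.0026] [array([-1.7, -0.3]), array([0.2, 1.3])]
lid_hinge [[([165.8, 293.2], 0.89)], [([147.3, 1
[... 521 characters left out ...]
1.1])]
red_pliers [[([312.0, 172.1], 0.43), ([277.2, 194.7], 0.41)], [([354.9, 240.8], 0.52), ([321.8, 227.8], 0.33)]]
    [ 0.3745 -0.4895  0.0126] [array([-0.4, -0. ]), array([0. , 0.5])]
doming_block [[([260.8, 163.7], 0.54)], [([359.5, 187.9], 0.87)]]
    [ 0.5459 -0.5153  0.0021] [array([1.4, 0.2]), array([-0.2, -1.5])]
[[-0.9817 -0.1257  0.1432  0.3311]
 [-0.1904  0.6728 -0.7149  0.7607]
 [-0.0065 -0.7291 -0.6844  1.0357]] [480.1571   0.     250.9484]
[[-0.0283 -0.9909  0.1316  0.3632]
 [-0.9995  0.0266 -0.0142 -0.1647]
 [ 0.0106 -0.132  -0.9912  1.4539]] [465.7267   0.     254.6045]
1.4 [[ 0.4339 -0.901   0.    ]
 [-0.901  -0.4339 -0.    ]
 [ 0.      0.     -1.    ]] 0.998745619861696
```

```bash
python3 - <<'E'
import cv2,numpy as np
a=cv2.imread('pics/a_scene.png');b=cv2.imread('pics/a_top.png')
A=cv2.resize(a[130:350,130:350],None,fx=2.7,fy=2.7,interpolation=cv2.INTER_CUBIC)
cv2.imwrite('pics/a1.png',A)
B=cv2.resize(b[120:270,100:380],None,fx=2.8,fy=2.8,interpolation=cv2.INTER_CUBIC)
cv2.imwrite('pics/a2.png',B)
E
```

```text
(no output)
```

View pics/a1.png

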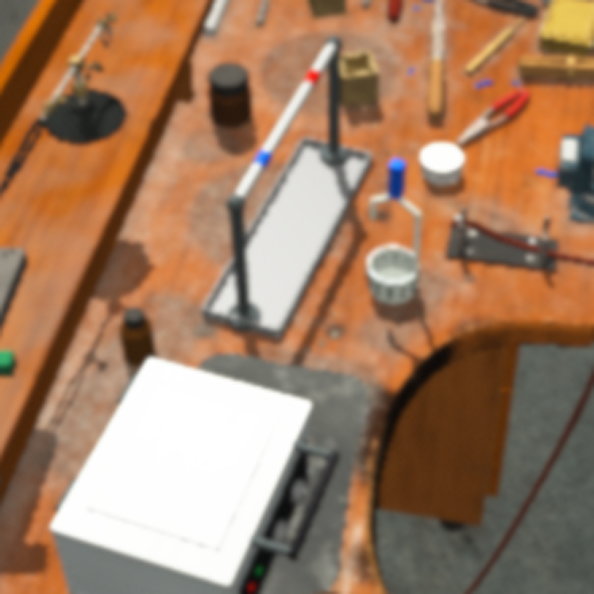

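View pics/a2.png

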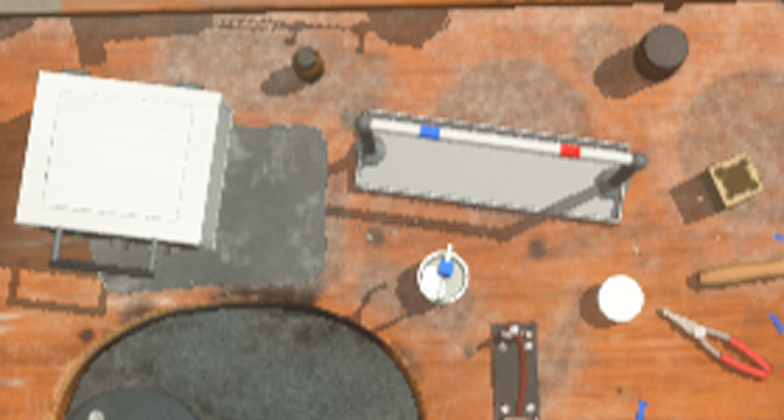

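The pictures show the basket (white cup, blue tab) at scene crop (395,270), with its crook tip to the left and away from the robot. The rail has its blue band near the tank and its red band at the far end, and the tank lid bar is at (312,503). The networks' picks agree with these positions. Next I refine by colour and overlay the models to check.

```bash
cat > m.py <<'E'
from h import *
np.set_printoptions(precision=4,suppress=True)
def Rz(a): c,s=np.cos(a),np.sin(a);return np.array([[c,-s,0],[s,c,0],[0,0,1]])
def blob(s,col,near,rad=16):
    im=s["image"].astype(float);h=cv2.cvtColor(s["image"],cv2.COLOR_RGB2HSV)
    H,Sa,V=[h[...,i].astype(int) for i in range(3)]
    m=((H>105)&(H<130)&(Sa>120)&(V>70)) if col=="b" else (((H<6)|(H>174))&(Sa>150)&(V>90))
    yy,xx=np.mgrid[:384,:512];m&=np.hypot(xx-near[0],yy-near[1])<rad
    n,l,stt,c=cv2.connectedComponentsWithStats(m.astype(np.uint8),connectivity=8)
    k=1+np.argmax(stt[1:,4]);return c[k],stt[k,4]
def line(img,s,pts,off,f,col):
    p=[tuple(int(v) for v in ((proj(s,q)-off+.5)*f)) for q in pts]
    for a,b in zip(p,p[1:]): cv2.line(img,a,b,col,1,cv2.LINE_AA)
E
python3 - <<'E'
from m import *
S=snaps("b")
def T(a,col): 
    B=[blob(s,col,p) for s,p in zip(S,a)];X=tri(S,[b[0] for b in B]);print(B,X);return X[0]
blue=T([(225.5,191.7),(251,166)],"b");red=T([(246.6,159.7),(303,174)],"r");tab=T([(276.8,196.2),(260.9,215)],"b")
ry=blue-red;print("len",np.hypot(*ry[:2]));ryaw=np.arctan2(-ry[0],ry[1]);print("rail yaw",ryaw)
# basket yaw from shoulders in scene image
s=S[0];st=atz(s,(284.8,208.9),.118);tp=atz(s,(268.9,203.5),.118);d=tp-st;print(st,tp,d,np.hypot(*d[:2]),"byaw",np.arctan2(d[1],d[0]))
byaw=np.arctan2(d[1],d[0]);bo=np.array([tab[0],tab[1],0])
for t,yaw in ((np.array([.6629,.1303]),-.14),):
  outs=[]
  for s,off,f,sz in((S[0],(130,130),2.7,220),):
    pass
  for s,(x0,y0,x1,y1),f,nm in((S[0],(140,130,340,350),2.7,"s"),(S[1],(100,120,380,270),2.8,"t")):
    img=cv2.resize(cv2.cvtColor(s["image"],cv2.COLOR_RGB2BGR)[y0:y1,x0:x1],None,fx=f,fy=f,interpolation=cv2.INTER_CUBIC);off=np.array([x0,y0])
    R=Rz(byaw);L=lambda pts:[bo+R@np.array(p)/1000 for p in pts]
    line(img,s,L([(-25,0,35),(-25,0,118),(0,0,135),(25,0,118),(25,0,92)]),off,f,(0,255,0))
    line(img,s,L([(28*np.cos(a),28*np.sin(a),35) for a in np.linspace(0,6.3,30)]),off,f,(0,255,0))
    mid=(red+blue)/2;mid[2]=.17;u=ry/np.linalg.norm(ry);
    line(img,s,[np.r_[blue[:2],.17],np.r_[red[:2],.17]],off,f,(0,255,255))
    R=Rz(yaw);h=np.array([*t,.1]);L=lambda pts:[h+R@np.array(p)/1000 for p in pts]
    line(img,s,L([(0,-95,8),(-160,-95,8),(-160,95,8),(0,95,8),(0,-95,8)]),off,f,(255,0,255))
    line(img,s,L([(-160,-50,4),(-198,-50,4),(-198,50,4),(-160,50,4)]),off,f,(0,255,0))
    cv2.imwrite(f"pics/b_{nm}.png",img)
E
```

```text
[(array([227.3846, 188.2308]), np.int32(13)), (array([253.1481, 166.7037]), np.int32(27))] (array([ 0.5857, -0.1806,  0.1756]), [array([-0.5, -0.1]), array([0.1, 0.5])])
[(array([245.1875, 157.75  ]), np.int32(16)), (array([303.16, 173.64]), np.int32(25))] (array([ 0.5635, -0.3189,  0.1766]), [array([-0.1, -0. ]), array([0. , 0.1])])
[(array([276.4706, 195.4706]), np.int32(51)), (array([258.8095, 215.5238]), np.int32(21))] (array([ 0.4517, -0.1926,  0.1605]), [array([-0.1, -0. ]), array([0. , 0.1])])
len 0.14006575321790263
rail yaw -0.1593433767898611
[ 0.4265 -0.1889  0.118 ] [ 0.473  -0.2022  0.118 ] [ 0.0465 -0.0133 -0.    ] 0.0483859640289742 byaw -0.2789648374941143
```

View pics/b_s.png

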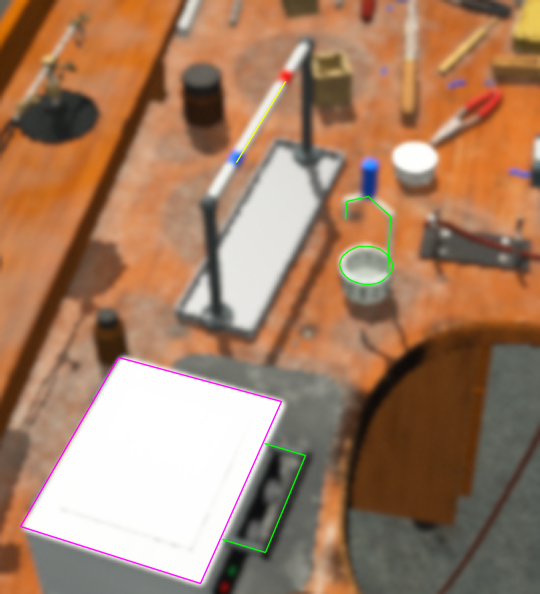

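View pics/b_t.png

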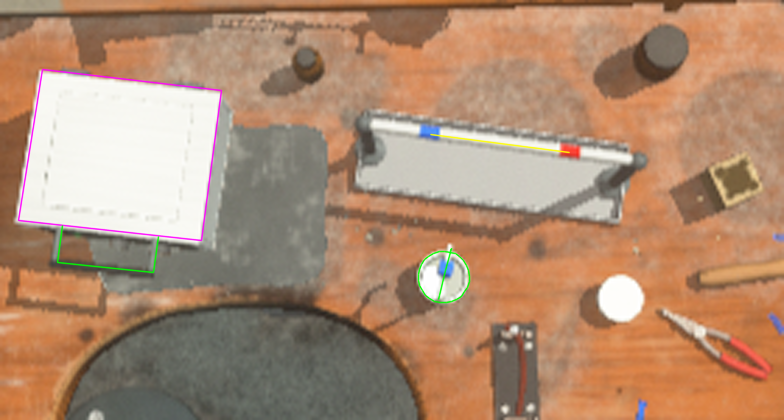

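The models fit: the tank overlay (hinge, yaw -0.14) matches and so does the basket. The rail needs a better estimate, so I'll use soft-weighted centroids with the bar height fixed at 0.17, and check IK for the whole plan.

```bash
python3 - <<'E'
from m import *
S=snaps()
def soft(s,col,near,rad):
    I=s["image"].astype(float);r_,g,b=I[...,0],I[...,1],I[...,2]
    w=np.clip((b-np.maximum(r_,g)) if col=="b" else (np.where(b>.75*g,r_-np.maximum(g,b),0)),0,None);w[w<15]=0
    yy,xx=np.mgrid[:384,:512];w*=np.hypot(xx-near[0],yy-near[1])<rad
    return np.array([(w*xx).sum(),(w*yy).sum()])/w.sum()
for n,c,A,z in(("blue","b",[(227,189),(253,166.5)],.17),("red","r",[(245.5,158),(303,173.7)],.17),("tab","b",[(276.8,196.2),(260,215)],.157)):
    P=[soft(s,c,p,9) for s,p in zip(S,A)];print(n,P,tri(S,P)[0],[atz(s,p,z) for s,p in zip(S,P)])
# bar line in top image: white profile across, halfway between bands
I=S[1]["image"].astype(int)
for c in(262,272,282,292): print(c,I[160:182,c].min(axis=-1))
I=S[0]["image"].astype(int)
for rr in(165,173,181): print(rr,I[rr,222:256].min(axis=-1))
def tool(yaw,flip=0):
    x=Rz(yaw+flip*np.pi)[:,0];z=np.array([0,0,-1.]);return np.c_[x,np.cross(z,x),z]
for nm,p,y in(("grasp",(.4517,-.1926,.145),-.27),("up",(.4517,-.1926,.255),-.17),("hookB",(.588,-.18,.255),-.17),("hookR",(.565,-.318,.19),-.17),("bar",(.4668,.158,.09),-.14),("bar45",(.527,.149,.225),-.14)):
  for f in(-.5,0,.5,1): print(nm,f,planner.inverse_kinematics(p,tool(y,f)))
E
```

```text
blue [array([226.9383, 188.0738]), array([253.0894, 166.6513])] [ 0.5863 -0.1804  0.1761] [array([ 0.5872, -0.187 ,  0.17  ]), array([ 0.5883, -0.1804,  0.17  ])]
red [array([244.3482, 157.9948]), array([303.2821, 172.1186])] [ 0.5671 -0.3197  0.1748] [array([ 0.5671, -0.3256,  0.17  ]), array([ 0.5691, -0.3202,  0.17  ])]
tab [array([276.3547, 194.5163]), array([258.8153, 215.3467])] [ 0.452  -0.1925  0.164 ] [array([ 0.4529, -0.2001,  0.157 ]), array([ 0.4526, -0.1927,  0.157 ])]
262 [117 125 131 153 142 121 204 240 237 206 171 182 193 194 193 193 193 192
 194 193 194 193]
272 [131 125 115 117 186 170 115 170 226 238 223 168 168 195 193 194 194 194
 193 194 195 195]
282 [112 115 119 115 112 135 127 118 157 215 237 231 181 172 192 193 192 192
 194 193 193 192]
292 [123 121 121 137 142 131 123 154 148 124 184 231 236 209 163 175 193 193
 194 194 193 194]
165 [ 47  77  98 105 107 108 107 105 108 110 112 109 105 102 102 113 152 202
 229 228 200 156 119 101  95  95  98 100  93  75  55  47  45  42]
173 [ 34  56  72  77  76  75  77  81  84  93 112 151 200 229 229 205 163 130
 114 108 104 
[... 897 characters left out ...]
okR -0.5 [-0.5126  0.3659  0.178   1.3829  0.      2.799 ]
hookR 0 [-0.5126  0.3659  0.178   1.3829  0.      1.2282]
hookR 0.5 [-0.5126  0.3659  0.178   1.3829  0.     -0.3426]
hookR 1 [-0.5126  0.3659  0.178   1.3829  0.     -1.9134]
bar -0.5 [ 0.3264  0.1052 -0.3759  1.0896  0.     -2.6752]
bar 0 [ 0.3264  0.1052 -0.3759  1.0896  0.      2.0372]
bar 0.5 [ 0.3264  0.1052 -0.3759  1.0896  0.      0.4664]
bar 1 [ 0.3264  0.1052 -0.3759  1.0896  0.     -1.1044]
bar45 -0.5 [ 0.2755  0.1689 -0.0029  1.399   0.     -2.7261]
bar45 0 [ 0.2755  0.1689 -0.0029  1.399   0.      1.9863]
bar45 0.5 [ 0.2755  0.1689 -0.0029  1.399   0.      0.4155]
bar45 1 [ 0.2755  0.1689 -0.0029  1.399   0.     -1.1553]
```

```bash
cat >> m.py <<'E'
def tool(yaw):
    x=Rz(yaw)[:,0];z=np.array([0,0,-1.]);return np.c_[x,np.cross(z,x),z]
E
python3 - <<'E'
from m import *
r.move_ptp([.4522,-.1945,.25],tool(-.275))
move_gripper(.55,30)
r.move_linear([.4522,-.1945,.147],rate=.12)
f0=state()["force"]
move_gripper(0,30)
st=state();print(st["t"],st["opening"],f0,st["force"],st["ee_pos"])
r.move_linear([.4522,-.1945,.147+.112],rate=.12)
st=state();print(st["t"],st["opening"],st["force"],st["ee_pos"])
S=snaps("c")
a=cv2.cvtColor(S[0]["image"],cv2.COLOR_RGB2BGR)[120:270,180:340];b=cv2.cvtColor(S[1]["image"],cv2.COLOR_RGB2BGR)[130:280,180:340]
cv2.imwrite("pics/c.png",cv2.resize(np.hstack([a,b]),None,fx=2.5,fy=2.5,interpolation=cv2.INTER_CUBIC))
E
```

```text
4.8083 0.15762831188572296 [-0.3645 -0.2777  0.688 ] [-1.301   0.7251  4.1966] [ 0.4525 -0.1946  0.1477]
5.8917 0.15377158522964415 [ 0.6047 -0.5393 -0.3308] [ 0.4519 -0.1944  0.2581]
```

View pics/c.png

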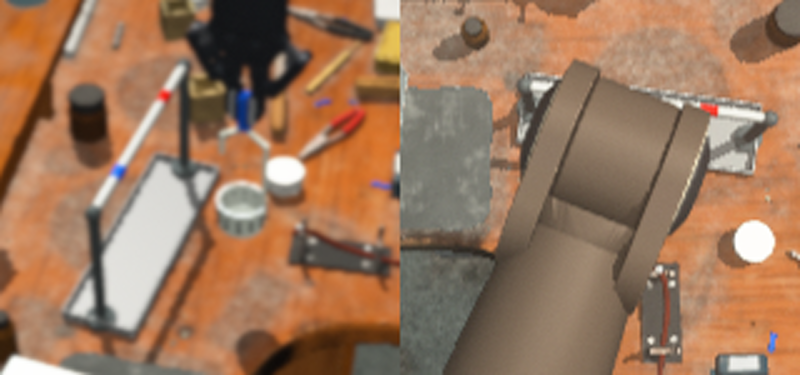

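The basket is gripped level (opening 13 mm, which fits the 14 mm tab). Now I carry it to the blue band, hook it on and lower until contact.

```bash
python3 - <<'E'
from m import *
y=-.163;X=Rz(y)[:,0];B=np.array([.588,-.183,0])
z0=.1477;zh=z0+.108
p=B-.095*X;p[2]=zh
r.move_linear(p,tool(y),rate=.15)
q=B.copy();q[2]=zh
r.move_linear(q,rate=.12)
st=state();print(st["t"],st["force"],st["ee_pos"])
S=snaps()
q[2]=z0+.052;r.move_linear(q,rate=.1)
f0=state()["force"];print(f0)
while q[2]>z0+.038:
    q[2]-=.002;r.move_linear(q,rate=.05);st=state();print(q[2]-z0,st["force"]-f0)
    if st["force"][2]-f0[2]>1.5:break
S2=snaps();print(state()["t"],state()["ee_pos"])
C=lambda s:cv2.cvtColor(s["image"],cv2.COLOR_RGB2BGR)[120:260,170:310]
cv2.imwrite("pics/d.png",cv2.resize(np.hstack([C(S[0]),C(S2[0])]),None,fx=2.8,fy=2.8,interpolation=cv2.INTER_CUBIC))
E
```

```text
7.4167 [-0.759  -0.3006 -1.2191] [ 0.5875 -0.1831  0.2558]
[-1.0781 -0.2102 -0.261 ]
0.04999999999999999 [ 0.6183  0.1636 -0.9035]
0.04799999999999999 [ 0.3948  0.946  -0.8381]
0.045999999999999985 [ 1.369  -0.5774  0.2111]
0.043999999999999984 [-1.0542  1.5529  7.355 ]
9.325 [ 0.5882 -0.183   0.1932]
```

View pics/d.png

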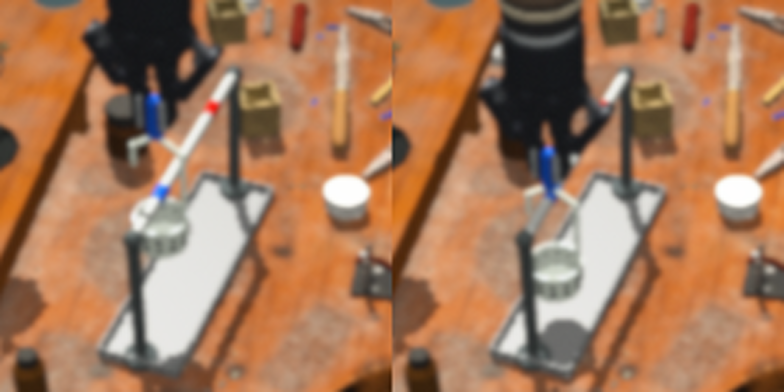

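Hooked: the right half shows the crook peak at (551,192), on the blue band, and contact came at the expected height. Now the slide.

```bash
python3 - <<'E'
from m import *
y=-.163;Y=Rz(y)[:,1];B=np.array([.588,-.183,.1477+.0455]);
r.move_linear(B,rate=.05);print(state()["force"])
for d in(.07,.1405):
    r.move_linear(B-d*Y,rate=.08);print(state()["force"],state()["ee_pos"])
S=snaps();print(state()["t"],state()["opening"])
a=cv2.cvtColor(S[0]["image"],cv2.COLOR_RGB2BGR)[110:250,190:310];b=cv2.cvtColor(S[1]["image"],cv2.COLOR_RGB2BGR)[120:260,230:350]
cv2.imwrite("pics/e.png",cv2.resize(np.hstack([a,b]),None,fx=3.3,fy=3.3,interpolation=cv2.INTER_CUBIC))
for c in ((244.35,158),): print(atz(S[0],c,.17))
E
```

```text
[-0.0154 -0.2323  3.3994]
[-3.0111 -1.4625  2.9473] [ 0.5764 -0.2532  0.1932]
[-3.1035 -1.4545  2.9039] [ 0.565  -0.3224  0.1932]
11.7333 0.15763350072589202
[ 0.5671 -0.3256  0.17  ]
```

View pics/e.png

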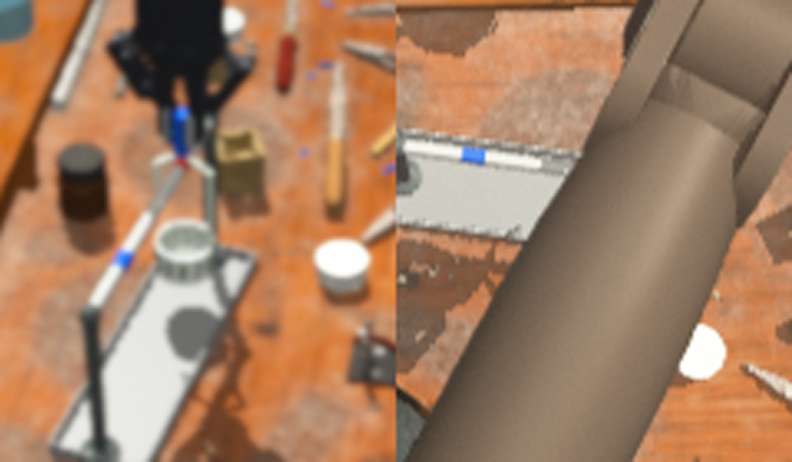

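The basket is at the red band; the band shows at (180,162), right under the peak. Release and check.

```bash
python3 - <<'E'
from m import *
p=np.array(state()["ee_pos"]);p[2]+=.0005
r.move_linear(p-[.0007,0,0],rate=.03);print(state()["force"])
move_gripper(.5)
r.dwell(.2);p[2]+=.10;r.move_linear(p,rate=.15)
r.move_ptp([.44,.0,.26],tool(-.14))
S=snaps();print(state()["t"])
for l in("basket_tab","red_band","basket_hook"):
    R=[lm(s,l) for s in S];print(l,[q[:2] for q in R]);
    if all(R): print(tri(S,[q[0][0] for q in R]))
a=cv2.cvtColor(S[0]["image"],cv2.COLOR_RGB2BGR)[110:250,190:310];b=cv2.cvtColor(S[1]["image"],cv2.COLOR_RGB2BGR)[100:240,240:360]
cv2.imwrite("pics/f.png",cv2.resize(np.hstack([a,b]),None,fx=3.3,fy=3.3,interpolation=cv2.INTER_CUBIC))
E
```

```text
[-0.7818  0.3724 -0.2778]
14.8
basket_tab [[(array([244.5824, 149.9904]), 0.63)], [(array([308.0192, 169.8048]), 0.53)]]
(array([ 0.569 , -0.3305,  0.1956]), [array([-0.7, -0.1]), array([0.1, 0.7])])
red_band [[], [(array([305.6128, 172.8   ]), 0.54), (array([252.8768, 166.6944]), 0.24)]]
basket_hook [[], [(array([302.08  , 174.1056]), 0.69)]]
```

View pics/f.png

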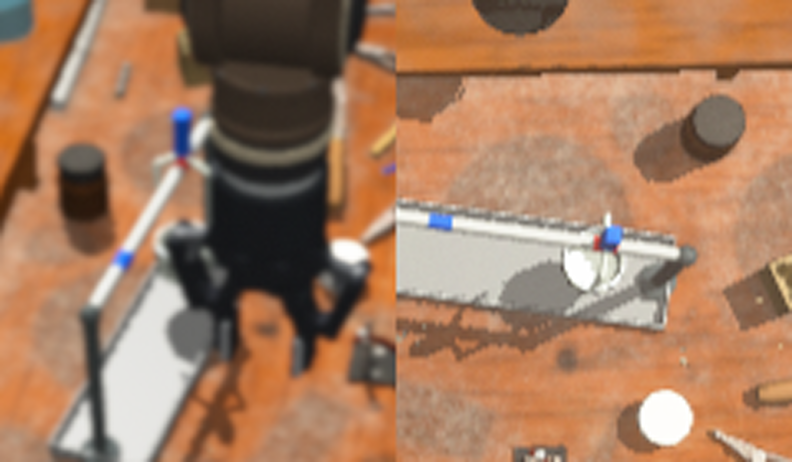

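The basket hangs upright with its peak on the red band (top view (607,240), band at 605). Now the lid.

```bash
cat > lid.py <<'E'
from m import *
yaw=-.14;X=Rz(yaw)[:,0];H=np.array([.6629,.1308,.1])
def bar(a):
    t=a+np.arctan2(4,198);L=np.hypot(.198,.004);return H-L*np.cos(t)*X+[0,0,L*np.sin(t)]
E
python3 - <<'E'
from lid import *
move_gripper(.3,35)
b=bar(0);r.move_ptp(b+[0,0,.07],tool(yaw))
o=[0,0,-.017];r.move_linear(b+o,rate=.1)
print(state()["force"],state()["ee_pos"],b)
move_gripper(0,35)
st=state();print(st["opening"],st["force"],st["ee_pos"],st["t"])
d=np.array(st["ee_pos"])-b-o;print("d",d)
for a in(.1,.2):
    r.move_linear(bar(a)+o,rate=.06);st=state();print(a,st["force"],st["ee_pos"]-bar(a)-o,st["opening"])
S=snaps();print(st["t"])
a=cv2.cvtColor(S[0]["image"],cv2.COLOR_RGB2BGR)[210:380,130:330]
cv2.imwrite("pics/g.png",cv2.resize(a,None,fx=3,fy=3,interpolation=cv2.INTER_CUBIC))
E
```

```text
[ 0.8871 -0.0669  0.2139] [0.4673 0.1585 0.0877] [0.4668 0.1584 0.104 ]
0.09945509459301297 [-6.0057  0.7783  4.0935] [0.4659 0.1588 0.0878] 17.475
d [-0.0009  0.0004  0.0008]
0.1 [-5.5011  2.2984 -2.0686] [-0.001   0.0003  0.0006] 0.10196479742315263
0.2 [-6.9004  3.4535  0.5281] [-0.0012  0.0003  0.0008] 0.10248277069089452
18.4417
```

View pics/g.png

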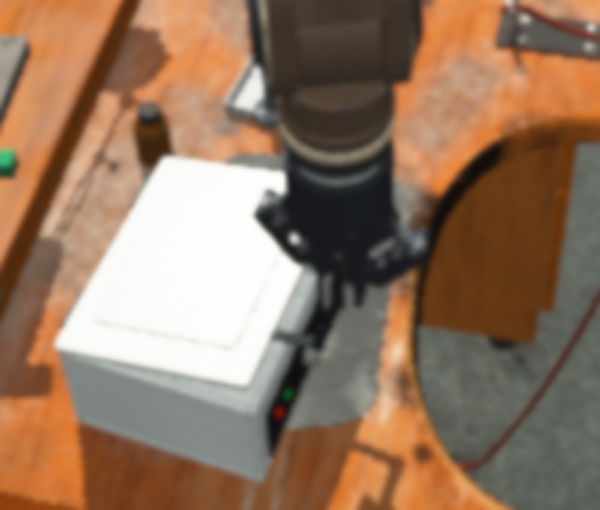

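The bar is gripped (8.5 mm reading) and the lid is rising. A steady -6 N in x means the arc is a bit too far out, so I shift it 1.5 mm and continue.

```bash
python3 - <<'E'
from lid import *
o=np.array([0,0,-.017])-.0015*X
for a in(.3,.4,.5,.6,.7,.785):
    r.move_linear(bar(a)+o,rate=.06);st=state();print(a,st["force"],st["ee_pos"]-bar(a)-o,st["opening"])
    if np.linalg.norm(st["force"])>25:break
    o=o+X*np.clip(st["force"]@X*.0001,-.0005,.0005)
r.dwell(.3);st=state();print(st["t"],st["force"],st["ee_pos"],o)
S=snaps()
for l in("lid_bar","lid_hinge"):
    R=[lm(s,l) for s in S];print(l,R)
    if all(R): print(tri(S,[q[0][0] for q in R]))
s=S[0];off=np.array([110,170]);a=cv2.resize(cv2.cvtColor(s["image"],cv2.COLOR_RGB2BGR)[170:370,110:340],None,fx=3,fy=3,interpolation=cv2.INTER_CUBIC)
c,sn=np.cos(.785),np.sin(.785);R=Rz(yaw)
pt=lambda u,v,w:H+R@np.array([-(u*c-w*sn*-1*-1),v,u*sn+w*c])/1000
pt=lambda u,v,w:H+R@np.array([-u*c+w*sn,v,u*sn+w*c])/1000
line(a,s,[pt(0,-95,8),pt(160,-95,8),pt(160,95,8),pt(0,95,8),pt(0,-95,8)],off,3,(255,0,255))
cv2.imwrite("pics/h.png",a)
E
```

```text
0.3 [-3.4266  2.1233 -0.6168] [0.0001 0.0001 0.0007] 0.0983602548346338
0.4 [-4.5939  2.8669  0.0859] [0.0001 0.0001 0.0007] 0.09888974564610017
0.5 [-5.1013  2.8907  0.7052] [ 0.0001 -0.      0.0007] 0.09894519857940565
0.6 [-5.5399  1.8432  1.406 ] [ 0.     -0.0001  0.0008] 0.0969233035515084
0.7 [-5.9288  2.3555  3.2997] [-0.     -0.0001  0.0011] 0.0974881629422072
0.785 [-7.2938  1.3858  5.0285] [-0.     -0.0002  0.0014] 0.10222438054340904
21.6417 [-6.6418  0.9837  5.5414] [0.523  0.1503 0.2271] [-0.0043  0.0006 -0.017 ]
lid_bar [[(array([221.184, 271.104]), 0.96), (array([313.088 , 173.4144]), 0.48)], [(array([124.3136, 188.5824]), 0.63), (array([253.184, 168.192]), 0.5)]]
(array([0.5209, 0.1561, 0.25  ]), [array([-2.1, -0.4]), array([0.2, 1.7])])
lid_hinge [[(array([165.3248, 294.7968]), 0.73)], [(array([146.5856, 150.1824]), 0.83)]]
(array([0.6621, 0.1332, 0.0981]), [array([1.4, 0.2]), array([-0.2, -1.1])])
```

View pics/h.png

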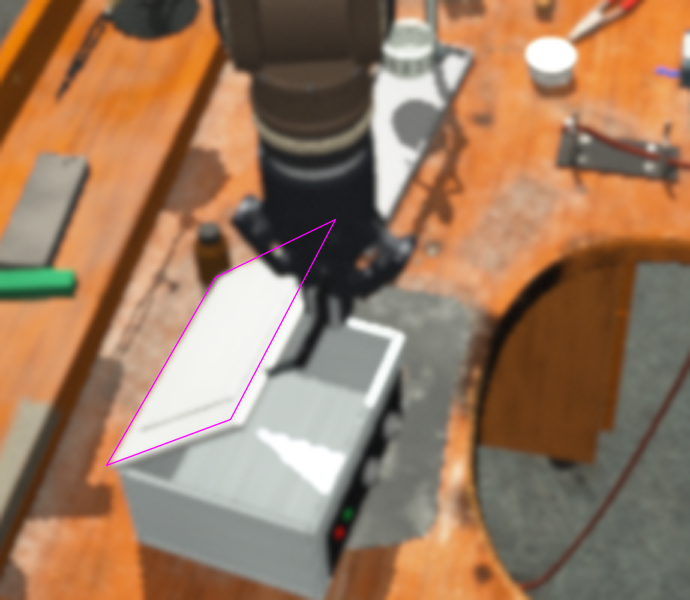

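The lid looks about 45° open; its visible lower corner at (242,425) should be the underside edge of the lid. I'll overlay both faces at several angles for a finer check.

```bash
python3 - <<'E'
from lid import *
S=snaps();s=S[0];x0,y0=140,255;f=12
g=s["image"].astype(float).min(-1)
a=cv2.resize(cv2.cvtColor(s["image"],cv2.COLOR_RGB2BGR)[y0:y0+65,x0:x0+66],None,fx=f,fy=f,interpolation=cv2.INTER_CUBIC)[:600]
R=Rz(yaw)
def pt(u,v,w,t): c,sn=np.cos(t),np.sin(t);return H+R@np.array([-u*c+w*sn,v,u*sn+w*c])/1000
for deg,col in((42,(255,0,0)),(45,(0,200,0)),(48,(0,0,255))):
    t=np.radians(deg)
    for w in(0,8): line(a,s,[pt(0,95,w,t),pt(160,95,w,t),pt(160,20,w,t)],np.array([x0,y0]),f,col)
    print(deg,[proj(s,pt(160,95,w,t)).round(1) for w in(0,8)],[proj(S[1],pt(160,95,w,t)).round(1) for w in(0,8)])
cv2.imwrite("pics/i.png",a)
E
```

```text
42 [array([192.1, 314.2]), array([189.4, 311.8])] [array([ 97.1, 179.3]), array([ 96.7, 177. ])]
45 [array([189.2, 311.7]), array([186.4, 309.3])] [array([ 96.7, 176.8]), array([ 96.4, 174.4])]
48 [array([186.2, 309.2]), array([183.2, 306.8])] [array([ 96.4, 174.3]), array([ 96.1, 171.8])]
```

View pics/i.png

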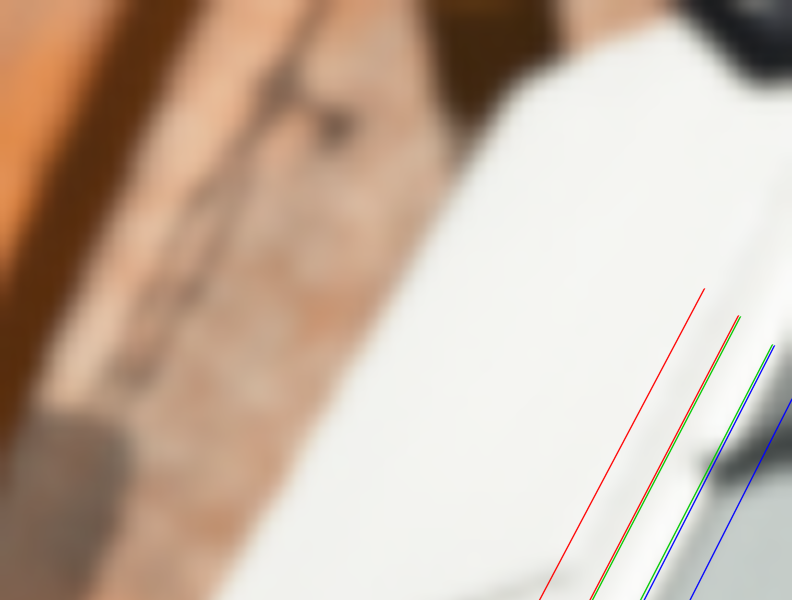

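The 45° outline lies on the lid's edge strip (within about 1°), which agrees with the bar height from the arm (0.243 m, about 45.2°). The basket still hangs on the rail. Handing in.

```bash
python3 - <<'E'
from m import *
st=state();print(st["t"],st["force"],st["ee_pos"],st["opening"]);S=snaps();print(lm(S[1],"basket_tab"),lm(S[1],"red_band"))
close_job()
E
```

```text
22.0417 [-6.2912  1.8504  5.192 ] [0.523  0.1503 0.2271] 0.10126421101986957
[(array([307.712 , 172.4928]), 0.53)] []
the job is handed in; nothing more can be done
```

The job is done and handed in at about 22 s. The basket was hooked at the blue band, slid along the rail to the red band while hooked, and released there. The robot is holding the lid by its black bar at about 45°.

**Basket:** after release it hung upright, with its peak within about 3 mm of the middle of the red band. In the last picture the network still found the tab in the same place. It did not report the red band, which the crook and tab partly cover.

**Lid:** the bar height from the arm gives 45.2°, and the picture overlay agrees to within about 1°. Two checks disagreed:
- **Bar position:** the arm holds the bar about 4 mm nearer the robot than my model predicted. If the modelled hinge position is exact, that would mean about 43°. The forces suggest instead that the hinge is a few millimetres nearer than I measured.
- **Leftover push:** a steady 8 N or so remained at the wrist, well under the limits.

I planned the paths clear of the other objects and saw no contact, but I did not measure their positions again at the end.

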